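# Push the strainer disc out of its ring and lay it in the parts tray

## Robot

A 7-joint arm with a two-finger parallel gripper is mounted at the origin on the work surface. World frame = base frame: x ahead of the robot, y to its left, z up, the work surface at z = 0. Lengths are in m, angles in rad, forces in N, time in s.
With the tool pointing down it reaches from about 0.4 to 0.875 m from the base axis. Payload 4.4 kg.
Tool frame: the origin (TCP) lies at the very end of the fingers, on their centre line; the grasp point (between the pads) lies 19 mm behind it; z points along the fingers, y is the line along which they close (so a half turn about z gives the same grasp; the last joint's range is limited). The gripper opens to 85 mm and grips with 20 to 120 N. Pads are 22 mm wide; open, the fingers measure 114 mm over their backs; the gripper's body (76 mm by 85 mm) begins 54 mm behind the grasp point. The pads swing forward as they close: fully open they stand 13 mm farther back than shut.
Start: joints at [1.035, 0.628, 0.038, 1.517, -0.027, 0.996, -0.02], TCP at [0.294, -0.58, 0.231] pointing down, gripper open.
Joint ranges: [-3.06, 3.06], [-0.37, 2.12], [-1.25, 1.32], [0.18, 2.47], [-1.1, 4.24], [0.23, 1.98], [-2.94, 2.94]. Speed limits (rad/s): [2.57, 2.57, 3.14, 3.14, 3.14, 3.14, 3.14].

## Interface

Orientations are given as a unit quaternion [w, x, y, z].
In Python, from rig import robot, viewer, job gives the robot as it stands (robot), with the cameras (viewer) and the job (job).
- The arm moves only by the tool tcp_steps, called after "Call:" as name(argument=value, ...), one argument or row to a line, values as JSON. Schema: {"type":"object","properties":{"deltas":{"type":"object","properties":{"steps":{"type":"array","items":{"type":"array","items":{"type":"number"},"minItems":5,"maxItems":5},"minItems":1,"maxItems":12}},"additionalProperties":false,"required":["steps"]},"clamp_n":{"type":"number"},"only":{"type":"string"},"quiet":{"type":"boolean"},"lines":{"type":"string"}},"required":["deltas"],"additionalProperties":false}. deltas is an object whose key "steps" holds a list of rows, 1 to 12 of them, each of 5 numbers: the finger opening in m, then dx, dy, dz in shares of the most that a row can go, 1 being 62.5 mm, then a turn about the tool's z in shares of 45 degrees (1.0 is 45 degrees); each row shifts and turns the commanded pose from where the row before left it, along the tool's axes as they then stand; what a row does not reach is not made up. A row lasts 1/8 s, in which the tool goes at most 0.0625 m and 0.188 rad, less where a joint would pass 70% of its speed; a pose out of reach is approached as far as the arm can. The fingers move at their own pace and stop on an object; clamp_n is the grip in N (left out, the last holds). Time passes only in rows, so rows that do not move let the fingers close. The tool returns the time, the measured TCP pose, the force, the opening and the grip force at its end. only (a regular expression) keeps the lines of the reply that match it, lines (a string "A,B") keeps lines A to B, and quiet returns only ok. No shift or turn number may pass 1 either way. Input that does not fit is refused with a message, and nothing moves.
- robot.state(): the state, without advancing time (a new reading comes with each control period).
- viewer.snapshot(name): name is "side" or "top"; returns a dict with "img" (400x640x3 uint8, red, green, blue), "fovy" (degrees; the focal length in pixels is half the picture's height over the tangent of half this angle, whatever the lens; pixels are square), "cx", "cy" (the principal point, pixels), "rvec" (rotation vector, rad) and "tvec" (3), from world to camera coordinates, as OpenCV has them. Camera axes: x right, y down, z forward; pixel columns grow to the right and rows downward; lengths in m; the calibration is good to about 2 mm. A picture is of the moment at which its call begins. There is no depth.
- job.sign_off(): hands the job in; it is judged then, once.
The state is a dict: "time": time; "joint_positions": joint angles; "dq": joint speeds; "joint_torque": joint torques, N m; "tcp_pos": TCP position; "ee_rot": TCP orientation; "force": force on the tool from outside, world axes, zero at the start; "moment": the same for the moment, N m; "gripper_width": finger opening in m; "grasp_force": force on a finger pad.
Only numpy, scipy, OpenCV 4.12 (cv2) and the standard library are available. Lean on these libraries where they do the work, as an engineer would, in place of code of your own. Each camera call takes 0.05 s, during which the arm holds its last target. There are 200 camera calls.

## Task

Take the smaller of the two strainer rings, with its loose disc inside, and lower it over the slim push-out post until the ring rests on the post's foot, so that the post pushes the disc up and out of the ring from below. Then take the disc off the top of the post from above and lower it into the white parts tray, lying flat; do not drop it in. Leave the ring resting around the post.

Things in the scene. Friction and masses are not known exactly. Their poses are not given: they have to be found in the camera images.
- strainer_ring: The smaller of two plain steel strainer rings: outer diameter 58 mm, height 24 mm, 0.12 kg, standing on the bench. Bore 49 mm wide, with an inward lip at the bottom, 4.5 mm thick, its opening 40 mm wide. The other ring (84 mm across, with its own disc, not listed) is a bystander. Origin: centre of the underside; z is its axis, up.
- strainer_disc: Round perforated brass disc, diameter 46 mm, thickness 8 mm, about 0.07 kg, lying loose on the lip in the smaller ring, its top 11.5 mm below the ring's rim. It comes out upward only. Origin: centre of its underside; z is its axis, up.
- push_post: Slim steel push-out post fixed to the bench: flat-topped cylinder 24 mm in diameter on a round foot 80 mm in diameter, 6 mm thick; the post top is 46 mm above the bench. The ring passes down around it (8 mm play all round) to rest on the foot. A wide post of equal height (54 mm diameter, not listed), too thick for this ring, is a bystander. Origin: centre of the foot's underside; z up the axis.
- parts_tray: White plastic open tray fixed to the bench, 170 mm (its x) by 140 mm (its y), 16 mm high, walls and floor 4 mm thick. Origin: centre of its underside, on the bench; z up.

How it is judged:
By the outcome, as a careful person would: the job done as asked, in the order asked, and still so for the second after the job is handed in, with the robot touching nothing.
It also fails if it takes over 51 s, if anything falls off the work surface, if the arm or the gripper's body presses on something with over 40 N, if the wrist force passes 120 N, or if a joint passes its speed limit or range.

## Working session

There is one attempt and no reset: what is moved stays moved. The work goes in short steps, Python scripts to look and compute and a tool call to move; the robot and the scene stay as the last step left them, time stands still between calls to the robot, and variables do not carry over. Pictures are saved under pics/ and viewed, at most 11 in all, crops included, and the job is handed in when it is done.

```bash
mkdir -p pics; ls; python3 - <<'E'
from rig import robot, viewer, job
import cv2
for n in("side","top"):
    s=viewer.snapshot(n); cv2.imwrite(f"pics/{n}0.png",s["img"][:,:,::-1]); print({k:v for k,v in s.items() if k!="img"}, s["img"].shape)
print(robot.state())
E
```

```text
pics
rig.py
{'fovy': 57.615158346702486, 'cx': 319.66737722112305, 'cy': 198.69855893020247, 'rvec': array([ 2.27989237, -0.26741557,  0.11749251]), 'tvec': array([-0.53265704,  0.13135529,  0.67667043])} (400, 640, 3)
{'fovy': 48.124623646280995, 'cx': 319.98737235138617, 'cy': 205.82186757465894, 'rvec': array([ 1.94353061, -2.28332647,  0.23722015]), 'tvec': array([0.07843787, 0.53514322, 0.86187901])} (400, 640, 3)
{'time': 0.1, 'joint_positions': array([ 1.03519976,  0.6292544 ,  0.03842637,  1.51823297, -0.02699712,
        0.99628546, -0.01998558]), 'dq': array([ 0.00091371, -0.00081169,  0.00095531, -0.00159688, -0.00089823,
        0.00137383, -0.00029646]), 'joint_torque': array([ 2.51920326e-03, -5.64537048e+01,  1.23043556e+00, -1.93974048e+01,
        1.13019190e-02,  5.46127048e-03, -2.72267056e-05]), 'tcp_pos': array([ 0.29405252, -0.57908243,  0.2304914 ]), 'ee_rot': array([-8.07743844e-04,  9.72533999e-01,  2.32759380e-01, -1.97133373e-04]), 'force': array([-0.72735753, -0.13500582, -0.54546759]), 'moment': array([-0.01202183, -0.01964253,  0.03037401]), 'grasp_force': 0.0, 'gripper_width': 0.08549570016054829}
```

View pics/side0.png

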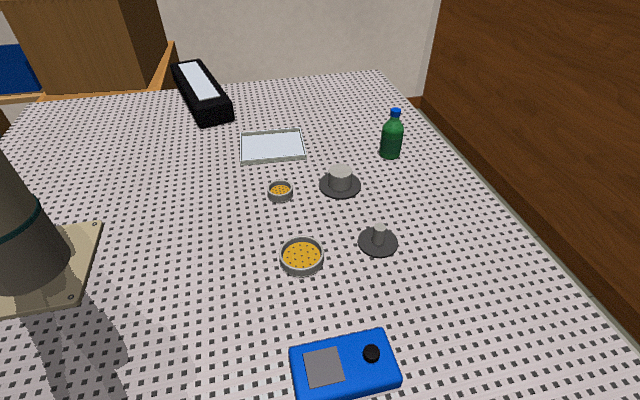

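View pics/top0.png

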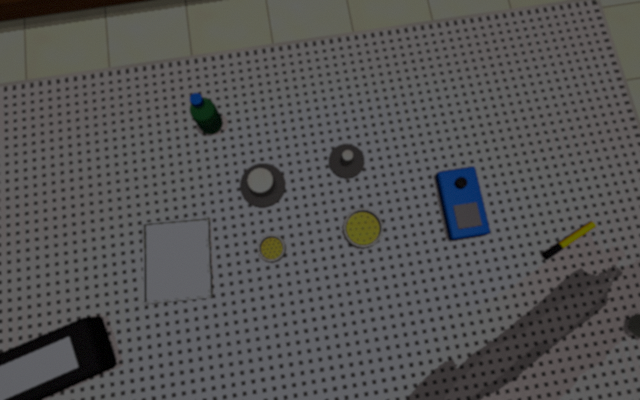

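The side view shows the small ring at about (280,191), the slim post at (378,238) and the tray at (273,147). In the top view they are at about (271,248), (347,157) and (178,260). I'll enlarge both views next.

```bash
python3 - <<'E'
import cv2,numpy as np
t=cv2.imread("pics/top0.png");s=cv2.imread("pics/side0.png")
def c(i,x,y,w,h,g=1):
    a=cv2.resize(i[y:y+h,x:x+w],None,fx=8,fy=8,interpolation=cv2.INTER_CUBIC); a=cv2.convertScaleAbs(a,alpha=g)
    for k in range(0,w,10):
        cv2.putText(a,str(x+k),(k*8,10),0,.35,(0,0,255));cv2.line(a,(k*8,12),(k*8,18),(0,0,255))
    for k in range(0,h,10):
        cv2.putText(a,str(y+k),(0,k*8+4),0,.35,(0,0,255));cv2.line(a,(24,k*8),(32,k*8),(0,0,255))
    return a
cv2.imwrite("pics/z.png",np.vstack([np.hstack([c(t,250,230,48,36,2),c(t,325,140,48,36,2)]),np.hstack([c(s,258,172,48,36),c(s,355,218,48,36)])]))
E
```

```text
(no output)
```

View pics/z.png

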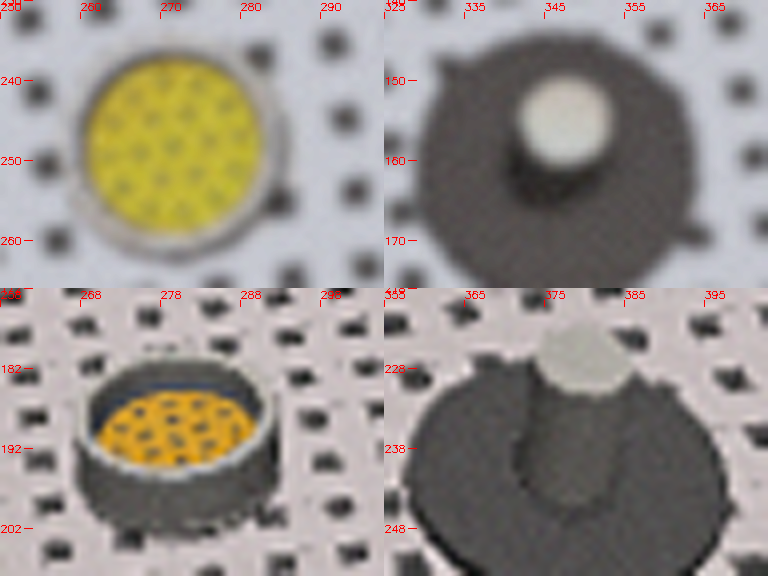

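In the crops the ring's rim centre is at top (271.8,247.9) and side (279.9,187.8). The post's top centre is at top (347.2,154.7) and side (379.7,226.5). Next I triangulate both.

```bash
cat > h.py <<'E'
import numpy as np,cv2
from rig import robot, viewer, job
def cam(n):
    s=viewer.snapshot(n);f=200/np.tan(np.radians(s["fovy"]/2))
    K=np.array([[f,0,s["cx"]],[0,f,s["cy"]],[0,0,1]]);R=cv2.Rodrigues(s["rvec"])[0]
    return s["img"],K@np.c_[R,s["tvec"]]
def tri(Pt,Ps,a,b):
    X=cv2.triangulatePoints(Pt,Ps,np.array(a,float),np.array(b,float))[:,0];X=X[:3]/X[3]
    e=[proj(P,X)-p for P,p in((Pt,a),(Ps,b))]
    return X,np.round(e,1).ravel()
def proj(P,X):
    q=P@np.append(X,1);return q[:2]/q[2]
def ray(P,p,z):  # point at height z
    A=P[:,[0,1]];b=P[:,2]*z+P[:,3];x=np.linalg.inv(np.c_[A,b])@np.append(p,1);return x[:2]/x[2]
E
python3 - <<'E'
from h import *
_,T=cam("top");_,S=cam("side")
np.set_printoptions(precision=4,suppress=True)
for n,a,b in(("ring",(271.8,247.9),(279.9,187.8)),("post",(347.2,154.7),(379.7,226.5)),("t1",(145,223),(302,129)),("t2",(210,219),(306,158)),("t3",(212,298),(241,163)),("t4",(146,303),(241,134))):
    X,e=tri(T,S,a,b);print(n,X,e)
z=.024
l,r=ray(T,(259.2,248),z),ray(T,(284.6,248),z);print("ringdia",np.linalg.norm(l-r), ray(T,(271.8,247.9),.024),ray(S,(279.9,187.8),.024),ray(T,(347.2,154.7),.046),ray(S,(379.7,226.5),.046))
for p in((377,161),(360.0,160)):pass
st=robot.state();R=cv2.Rodrigues(np.zeros(3))[0]
from scipy.spatial.transform import Rotation as Q
w=st["ee_rot"];print(Q.from_quat(w[[1,2,3,0]]).as_matrix(),st["tcp_pos"])
E
```

```text
ring [0.4773 0.1045 0.0195] [-0.1 -0.8 -1.1  0.3]
post [ 0.6448 -0.0836  0.0427] [-0.  -0.4 -0.6  0.2]
t1 [0.5773 0.3666 0.0062] [-0.2 -1.6 -1.7  0.5]
t2 [0.5627 0.2289 0.0026] [-0.1 -0.8 -1.   0.3]
t3 [0.3968 0.2429 0.0046] [-0.3 -1.2 -1.5  0.4]
t4 [0.4077 0.3775 0.0082] [-0.2 -0.9 -1.   0.3]
ringdia 0.05280690406742798 [0.4751 0.1041] [0.4793 0.0995] [ 0.6429 -0.0831] [ 0.6447 -0.0863]
[[ 0.8917  0.4527 -0.0005]
 [ 0.4527 -0.8916  0.001 ]
 [-0.     -0.0012 -1.    ]] [ 0.2941 -0.5792  0.2307]
```

Residuals are about 1 px and the heights come out 3–10 mm low, growing towards the picture edges, which suggests lens distortion. The bench's hole grid can show that.

```bash
cat > grid.py <<'E'
from h import *
from scipy.spatial import cKDTree
from scipy.optimize import least_squares
np.set_printoptions(precision=4,suppress=True)
def holes(img):
    g=cv2.GaussianBlur(cv2.cvtColor(img,cv2.COLOR_RGB2GRAY),(0,0),.7)
    m=cv2.adaptiveThreshold(g,255,1,1,15,12)if g.mean()>100 else cv2.adaptiveThreshold(g,255,1,1,15,6)
    n,l,s,c=cv2.connectedComponentsWithStats(m)
    ok=(s[:,4]>=6)&(s[:,4]<90)&(s[:,2]<14)&(s[:,3]<14);out=[]
    for i in np.where(ok)[0]:
        x,y,w,h=s[i,:4];sub=(l[y:y+h,x:x+w]==i)*(255.-g[y:y+h,x:x+w]);Y,X=np.mgrid[y:y+h,x:x+w]
        out.append([(X*sub).sum()/sub.sum(),(Y*sub).sum()/sub.sum()])
    return np.array(out)
for n in("top","side"):
    s=viewer.snapshot(n);f=200/np.tan(np.radians(s["fovy"]/2));K=np.array([[f,0,s["cx"]],[0,f,s["cy"]],[0,0,1]])
    P=K@np.c_[cv2.Rodrigues(s["rvec"])[0],s["tvec"]]
    h=holes(s["img"]);W=np.array([ray(P,p,0) for p in h])
    k=(W[:,0]>.1)&(W[:,0]<1.0)&(abs(W[:,1])<.6);h,W=h[k],W[k]
    t=cKDTree(W);d,j=t.query(W,k=5);c=np.argmin(np.linalg.norm(W-[.5,.1],axis=1))
    v=(W[j[:,1:]]-W[:,None]).reshape(-1,2);pitch=np.median(np.linalg.norm(v,axis=1))
    a=np.median((np.degrees(np.arctan2(v[:,1],v[:,0]))+45)%90-45)
    e1=pitch*np.array([np.cos(np.radians(a)),np.sin(np.radians(a))]);e2=np.array([-e1[1],e1[0]])
    idx={c:(0,0)};q=[c]
    while q:
        i=q.pop(0)
        for u,w in((1,0),(-1,0),(0,1),(0,-1)):
            dd,b=t.query(W[i]+u*e1+w*e2)
            if dd<.25*pitch and b not in idx: idx[b]=(idx[i][0]+u,idx[i][1]+w);q.append(b)
    I=np.array(list(idx));L=np.array([idx[i] for i in I],float);H=h[I]
    def model(p,k):
        # lattice: square with pitch,angle,offset on z=0
        ca,sa=np.cos(p[1]),np.sin(p[1]);X=p[0]*np.c_[L[:,0]*ca-L[:,1]*sa,L[:,0]*sa+L[:,1]*ca]+p[2:4]
        return cv2.projectPoints(np.c_[X,0*X[:,0]],s["rvec"]+p[6:9],s["tvec"]+np.r_[0,0,p[9]],K,np.array([p[4],p[5],0,0,0])if k else None)[0][:,0]
    p0=np.r_[pitch,np.radians(a),W[c],0,0,0,0,0,0]
    for k in(0,1):
      for pose in (0,1):
        fr=[0,1,2,3]+([4,5] if k else [])+([6,7,8,9] if pose else [])
        def res(x):
            p=p0.copy();p[fr]=x;return (model(p,k)-H).ravel()
        r=least_squares(res,p0[fr],loss="soft_l1",x_scale="jac");e=np.abs(r.fun)
        print(n,len(I),"dist",k,"pose",pose,"med err",np.median(e),np.percentile(e,90),r.x)
E
python3 grid.py
```

```text
top 2134 dist 0 pose 0 med err 0.07788605060671472 0.2076665764736049 [0.02   0.0007 0.5186 0.1012]
top 2134 dist 0 pose 1 med err 0.07820118249458119 0.2123571700536759 [ 0.0214  0.0301  0.5127  0.1243  0.0323  0.0301 -0.0038  0.0698]
top 2134 dist 1 pose 0 med err 0.0780424438408005 0.20862685489861055 [ 0.02    0.0007  0.5186  0.1012  0.0013 -0.0024]
top 2134 dist 1 pose 1 med err 0.07844622079855412 0.21181111150611118 [ 0.0213 -0.0001  0.5164  0.108   0.0006 -0.0006 -0.0007 -0.0012 -0.0005
  0.0641]
side 1405 dist 0 pose 0 med err 0.07496154584990222 0.2054006580199342 [ 0.02   -0.0007  0.5204  0.0991]
side 1405 dist 0 pose 1 med err 0.07290384787185644 0.20166276860608429 [ 0.0056  0.0226  0.5497  0.0905  0.0026  0.0266 -0.0116 -0.5937]
side 1405 dist 1 pose 0 med err 0.07564822665136717 0.2092149003161694 [ 0.02   -0.0007  0.5204  0.099   0.0027 -0.003 ]
side 1405 dist 1 pose 1 med err 0.07399890079855709 0.2086098939092991 [ 0.0029  0.0349  0.5544  0.0935  0.0026 -0.0027  0.0038  0.0406 -0.0181
 -0.7026]
```

There is no distortion (0.08 px fit). The two calibrations are offset from each other by about 2 mm: the hole at (0.52, 0.10) reads (.5186,.1012) in top and (.5204,.0991) in side. I'll correct both with the 20 mm lattice, re-triangulate, and overlay the results to check.

```bash
cat >> h.py <<'E'
D={"top":np.array([.0014,-.0012,0]),"side":np.array([-.0004,.0009,0])}
def camc(n):
    img,P=cam(n);P=P.copy();P[:,3]-=P[:,:3]@D[n];return img,P
def zoom(img,x,y,w,h,k,curves=(),g=1):
    a=cv2.convertScaleAbs(cv2.resize(img[y:y+h,x:x+w,::-1],None,fx=k,fy=k,interpolation=cv2.INTER_CUBIC),alpha=g)
    for c in curves: cv2.polylines(a,[np.round((np.array(c)-[x,y]+.5)*k-.5).astype(int)],True,(0,0,255),1)
    return a
def circ(P,c,r,z): return [proj(P,[c[0]+r*np.cos(t),c[1]+r*np.sin(t),z]) for t in np.linspace(0,6.28,60)]
E
python3 - <<'E'
from h import *
it,T=camc("top");is_,S=camc("side")
np.set_printoptions(precision=4,suppress=True)
for n,a,b in(("ring",(271.8,247.9),(279.9,187.8)),("post",(347.2,154.7),(379.7,226.5)),("t1",(145,223),(302,129)),("t2",(210,219),(306,158)),("t3",(212,298),(241,163)),("t4",(146,303),(241,134))):
    X,e=tri(T,S,a,b);print(n,X,e)
r=(.4775,.1018);p=(.6442,-.0846)
def cv(P): return [circ(P,r,.029,.024),circ(P,r,.0245,.024),circ(P,r,.029,0),circ(P,p,.012,.046),circ(P,p,.04,.006)]
t,s=cv(T),cv(S)
cv2.imwrite("pics/ov.png",np.vstack([np.hstack([zoom(it,250,230,48,36,8,t,2),zoom(it,325,140,48,36,8,t,2)]),np.hstack([zoom(is_,258,172,48,36,8,s),zoom(is_,355,218,48,36,8,s)])]))
E
```

```text
ring [0.4778 0.1031 0.0216] [-0.1 -0.5 -0.6  0.2]
post [ 0.6447 -0.0844  0.0448] [-0. -0. -0.  0.]
t1 [0.5775 0.3647 0.008 ] [-0.1 -1.2 -1.3  0.4]
t2 [0.563  0.2272 0.0046] [-0.1 -0.5 -0.6  0.2]
t3 [0.3974 0.2412 0.0065] [-0.2 -0.9 -1.1  0.3]
t4 [0.4084 0.3755 0.01  ] [-0.1 -0.6 -0.7  0.2]
```

View pics/ov.png

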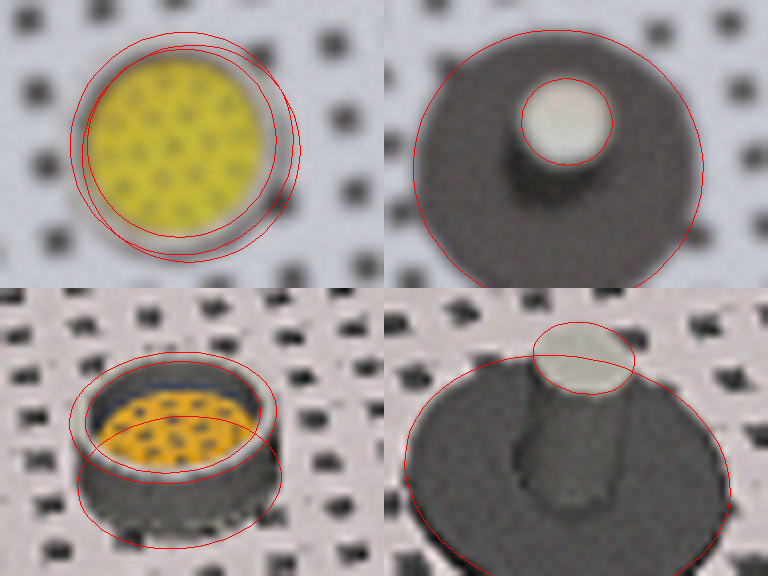

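The post overlay fits in both views, centre (0.644, -0.085). The ring fits within about 1–2 mm near (0.478, 0.103), and the tray centre is about (0.487, 0.302). Next I compute the moves in tool axes. On the way I'll probe a bare patch of bench with the fingers at 46 mm, so I know the real tip height for the disc grasp.

```bash
cat > to.py <<'E'
import sys
from h import *
from scipy.spatial.transform import Rotation as Q
np.set_printoptions(precision=4,suppress=True)
s=robot.state();w=s["ee_rot"];R=Q.from_quat(w[[1,2,3,0]])
print("tcp",s["tcp_pos"],"t",s["time"],"F",s["force"],"w",s["gripper_width"],"q7",s["joint_positions"][6])
p=np.array(eval(sys.argv[1]))
print(R.inv().apply(p-s["tcp_pos"]))
E
python3 to.py "[.4778,.1028,.06]"; python3 to.py "[.40,-.18,.06]"; python3 -c "
from h import *
_,T=camc('top');print('bigring',ray(T,(362,229),.02),'blue',ray(T,(440,210),.02),'widepost',ray(T,(261,181),.046))"
```

```text
tcp [ 0.2943 -0.5795  0.2312] t 0.4 F [-0.1088 -0.3983 -0.1957] w 0.08528171846685871 q7 -0.019989126953810308
[ 0.4725 -0.5253  0.1713]
tcp [ 0.2943 -0.5795  0.2312] t 0.4 F [-0.1088 -0.3983 -0.1957] w 0.08528171846685871 q7 -0.019989126953810308
[ 0.2751 -0.3084  0.1713]
bigring [ 0.48617735 -0.08984957] blue [ 0.49986405 -0.26079648] widepost [0.61634122 0.10388604]
```

Careful with the scale: shifts go in shares of 62.5 mm and turns go in shares of 45 degrees. That gives: -0.0422 m is -0.6752, 0.0353 m is 0.5648.

Call:
tcp_steps(
  deltas={"steps":[[0.046,0.5648,-0.6752,0,0],[0.046,0.5648,-0.6752,0.16,0],[0.046,0.5648,-0.6752,0.24,0],[0.046,0.5648,-0.6752,0.24,0],[0.046,0.5648,-0.6752,0.24,0],[0.046,0.5648,-0.6752,0.24,0],[0.046,0.5648,-0.6752,0.24,0],[0.046,0.5648,-0.6752,0.32,0],[0.046,0.5648,-0.6752,0.32,0],[0.046,0.5648,-0.6752,0.32,0],[0.046,0.5648,-0.6752,0.32,0],[0.046,0,0,0.64,0]]},
  clamp_n=30,
)

```text
time: 1.95
tcp_pos: [0.4266, 0.0196, 0.0503]
ee_rot: [-0.01, 0.972, 0.236, -0.005]
force: [-0.5, 0.1, 0.5]
gripper_width: 0.0461
grasp_force: 0.0
```

```bash
python3 to.py "[.43,.01,.006]"
```

```text
tcp [0.4266 0.0196 0.0503] t 1.95 F [-0.5224  0.1273  0.5477] w 0.04612493847638556 q7 -0.7624302509874128
[-0.0011  0.0111  0.0441]
```

To row units: 0.025 m is 0.4, 0.018 m is 0.288.

Call:
tcp_steps(
  deltas={"steps":[[0.046,0,0,0.4,0],[0.046,0,0,0.288,0],[0.046,0,0,0.064,0],[0.046,0,0,0,0]]},
)

```text
time: 2.45
tcp_pos: [0.4236, 0.0169, 0.0117]
ee_rot: [-0.011, 0.973, 0.232, -0.008]
force: [-0.6, -0.0, -0.8]
gripper_width: 0.0458
grasp_force: 0.0
```

Call:
tcp_steps(
  deltas={"steps":[[0.046,0,0,0.048,0],[0.046,0,0,0,0]]},
)

```text
time: 2.7
tcp_pos: [0.4238, 0.0169, 0.0092]
ee_rot: [-0.011, 0.973, 0.232, -0.007]
force: [0.0, -0.2, 0.1]
gripper_width: 0.0459
grasp_force: 0.0
```

To row units: 0.002 m is 0.032.

Call:
tcp_steps(
  deltas={"steps":[[0.046,0,0,0.032,0],[0.046,0,0,0,0]]},
)

```text
time: 2.95
tcp_pos: [0.4234, 0.0169, 0.0071]
ee_rot: [-0.011, 0.973, 0.232, -0.008]
force: [0.7, -0.6, -0.6]
gripper_width: 0.0462
grasp_force: 0.0
```

To row units: 0.006 m is 0.096.

Call:
tcp_steps(
  deltas={"steps":[[0.046,0,0,0.096,0],[0.046,0,0,0,0]]},
)

```text
time: 3.2
tcp_pos: [0.4244, 0.017, 0.0019]
ee_rot: [-0.011, 0.973, 0.232, -0.009]
force: [0.5, -0.2, 0.5]
gripper_width: 0.0459
grasp_force: 0.0
```

To row units: 0.003 m is 0.048.

Call:
tcp_steps(
  deltas={"steps":[[0.046,0,0,0.048,0],[0.046,0,0,0,0]]},
)

```text
time: 3.45
tcp_pos: [0.4252, 0.0171, -0.0001]
ee_rot: [-0.012, 0.973, 0.232, -0.01]
force: [0.3, 0.9, 0.9]
gripper_width: 0.046
grasp_force: 0.0
```

To row units: 0.003 m is 0.048.

Call:
tcp_steps(
  deltas={"steps":[[0.046,0,0,0.048,0],[0.046,0,0,0,0]]},
)

```text
time: 3.7
tcp_pos: [0.4256, 0.0171, -0.0016]
ee_rot: [-0.012, 0.973, 0.232, -0.011]
force: [-1.5, 0.1, 8.6]
gripper_width: 0.046
grasp_force: 4.2
```

To row units: 0.002 m is 0.032.

Call:
tcp_steps(
  deltas={"steps":[[0.046,0,0,0.032,0],[0.046,0,0,0,0]]},
)

```text
time: 3.95
tcp_pos: [0.4257, 0.017, -0.0018]
ee_rot: [-0.012, 0.973, 0.232, -0.011]
force: [-4.3, 0.8, 27.5]
gripper_width: 0.0462
grasp_force: 13.8
```

To row units: 0.002 m is 0.032.

Call:
tcp_steps(
  deltas={"steps":[[0.046,0,0,0.032,0],[0.046,0,0,0,0]]},
)

```text
time: 4.2
tcp_pos: [0.4258, 0.017, -0.002]
ee_rot: [-0.013, 0.973, 0.231, -0.011]
force: [-8.0, 1.1, 46.4]
gripper_width: 0.0461
grasp_force: 23.5
```

Tips touched the bench at TCP z ≈ -0.0015, so at 46 mm the real tips stand about 2 mm behind the TCP. Next I rise and go over the ring.

To row units: -0.06 m is -0.96, -0.02 m is -0.32.

Call:
tcp_steps(
  deltas={"steps":[[0.085,0,0,-0.96,0],[0.085,0,0,-0.32,0],[0.085,0,0,0,0]]},
)

```text
time: 4.58
tcp_pos: [0.4302, 0.016, 0.0761]
ee_rot: [-0.012, 0.972, 0.233, -0.01]
force: [-0.6, 0.4, -0.7]
gripper_width: 0.0847
grasp_force: 0.0
```

```bash
python3 to.py "[.4778,.1028,.07]"
```

```text
tcp [0.4302 0.016  0.0761] t 4.575 F [-0.5599  0.4189 -0.6906] w 0.08474301587281997 q7 -0.267159520235363
[ 0.0818 -0.0556  0.0065]
```

To row units: 0.041 m is 0.656, -0.028 m is -0.448.

Call:
tcp_steps(
  deltas={"steps":[[0.085,0.656,-0.448,0,0],[0.085,0.656,-0.448,0,0],[0.085,0,0,0,0]]},
)

```text
time: 4.95
tcp_pos: [0.4779, 0.1071, 0.0735]
ee_rot: [-0.013, 0.972, 0.236, -0.012]
force: [-1.0, -0.3, 0.2]
gripper_width: 0.0848
grasp_force: 0.0
```

```bash
python3 to.py "[.4778,.1028,.003]"
```

```text
tcp [0.4779 0.1071 0.0735] t 4.95 F [-1.016  -0.2558  0.1525] w 0.08478864779711068 q7 -0.5021097002618737
[-0.0009  0.0059  0.0704]
```

To row units: 0.03 m is 0.48, 0.006 m is 0.096.

Call:
tcp_steps(
  deltas={"steps":[[0.085,-0.016,0.096,0.48,0],[0.085,0,0,0.48,0],[0.085,0,0,0,0]]},
)

```text
time: 5.32
tcp_pos: [0.4746, 0.0969, 0.0131]
ee_rot: [-0.012, 0.973, 0.231, -0.015]
force: [0.2, -0.4, 0.2]
gripper_width: 0.0849
grasp_force: 0.0
```

```bash
python3 to.py "[.4778,.1028,.003]"; python3 - <<'E'
from h import *
it,T=camc("top");a,S=camc("side")
cv2.imwrite("pics/r1.png",np.hstack([zoom(it,240,220,64,64,6,(),2),zoom(a,250,160,64,64,6)]))
E
```

```text
tcp [0.4746 0.0969 0.0131] t 5.325 F [ 0.1637 -0.4246  0.1931] w 0.0849203987225352 q7 -0.3821502286795424
[ 0.0057 -0.0035  0.01  ]
```

View pics/r1.png

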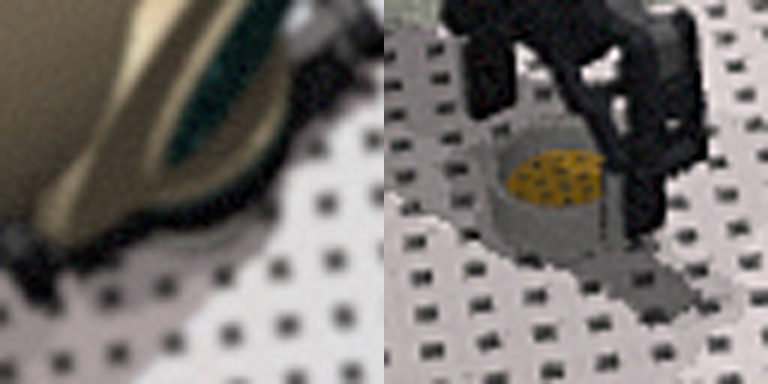

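The side picture shows the fingers either side of the ring, the near one at about (357,190), with clearance. I finish the descent and close.

To row units: 0.006 m is 0.096, 0.0057 m is 0.0912.

Call:
tcp_steps(
  deltas={"steps":[[0.085,0.0912,-0.056,0.096,0],[0.085,0,0,0.064,0],[0.085,0,0,0,0]]},
)

```text
time: 5.8
tcp_pos: [0.4803, 0.1042, 0.0051]
ee_rot: [-0.012, 0.972, 0.233, -0.012]
force: [0.5, 0.8, 0.4]
gripper_width: 0.0849
grasp_force: 0.0
```

```bash
python3 to.py "[.4778,.1028,.003]"
```

```text
tcp [0.4803 0.1042 0.0051] t 5.8 F [0.5426 0.8048 0.3622] w 0.0848906025254688 q7 -0.38434929345961316
[-0.0029  0.0002  0.0022]
```

Call:
tcp_steps(
  deltas={"steps":[[0.05,0,0,0,0],[0.05,0,0,0,0],[0.05,0,0,0,0],[0.05,0,0,0,0],[0.05,0,0,0,0],[0.05,0,0,0,0]]},
  clamp_n=50,
)

```text
time: 6.55
tcp_pos: [0.4802, 0.1042, 0.006]
ee_rot: [-0.013, 0.973, 0.232, -0.012]
force: [-2.3, 1.5, 8.7]
gripper_width: 0.0565
grasp_force: 51.3
```

To row units: -0.05 m is -0.8, -0.03 m is -0.48.

Call:
tcp_steps(
  deltas={"steps":[[0.05,0,0,-0.48,0],[0.05,0,0,-0.8,0],[0.05,0,0,0,0]]},
)

```text
time: 6.92
tcp_pos: [0.4848, 0.1023, 0.0876]
ee_rot: [-0.012, 0.973, 0.232, -0.009]
force: [0.8, 0.2, -3.0]
gripper_width: 0.0558
grasp_force: 55.2
```

```bash
python3 to.py "[.6465,-.0835,.085]"
```

```text
tcp [0.4848 0.1023 0.0876] t 6.925 F [ 0.8037  0.155  -2.9659] w 0.055806985136391214 q7 -0.5248206706426101
[ 0.0602  0.2388 -0.0045]
```

To row units: 0.048 m is 0.768, 0.047 m is 0.752.

Call:
tcp_steps(
  deltas={"steps":[[0.05,0.192,0.768,0,0],[0.05,0.192,0.768,0,0],[0.05,0.192,0.768,0,0],[0.05,0.192,0.768,0,0],[0.05,0.192,0.752,0,0],[0.05,0,0,0,0],[0.05,0,0,0,0]]},
)

```text
time: 7.8
tcp_pos: [0.6426, -0.0828, 0.0754]
ee_rot: [-0.013, 0.973, 0.232, -0.013]
force: [-0.9, 0.4, -2.6]
gripper_width: 0.0562
grasp_force: 55.4
```

```bash
python3 to.py "[.6465,-.0835,.085]"; python3 - <<'E'
from h import *
it,T=camc("top");a,S=camc("side")
cv2.imwrite("pics/r2.png",np.hstack([zoom(it,310,120,64,64,6,(),2),zoom(a,345,185,64,64,6)]))
E
```

```text
tcp [ 0.6426 -0.0828  0.0754] t 7.8 F [-0.9413  0.4214 -2.5606] w 0.0561924574255569 q7 -0.4021758768845966
[ 0.0029  0.0021 -0.0098]
```

View pics/r2.png

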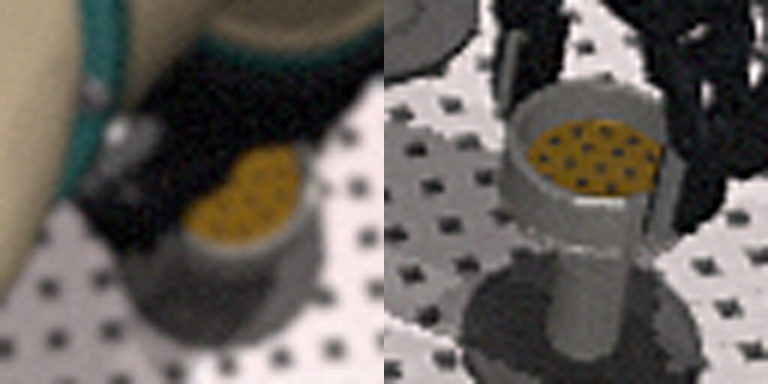

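The ring is held above the post. In the side view the rim's centre is at about (379.2,208.8), with the disc inside and the post directly below at (588→379). Next I compare the ring's place with the post.

```bash
python3 - <<'E'
from h import *
_,T=camc("top");_,S=camc("side")
for z in(.09,.094,.098): print(z,ray(S,(379.2,208.8),z))
r=circ(T,(.6442,-.0846),.0245,.094);r=np.array(r);print(r.min(0),r.max(0))
print(proj(S,[.6442,-.0846,.094]),proj(S,[.6426,-.0828,.094]))
E
python3 to.py "[.6455,-.084,.065]"
```

```text
0.09 [ 0.63966243 -0.08198211]
0.094 [ 0.63774878 -0.08594167]
0.098 [ 0.63583512 -0.08990124]
[336.65052797 135.69014868] [360.94519426 158.81087489]
[382.28920202 207.74952172] [381.11031733 207.23634904]
tcp [ 0.6435 -0.0819  0.0767] t 8.0 F [ 0.483  -0.0997 -2.8494] w 0.056524785724240426 q7 -0.40242825673797916
[0.001  0.0032 0.0116]
```

Ring centre reads about 4–5 mm short of the post in x. I correct for that and descend in stages.

To row units: 0.01 m is 0.16, 0.005 m is 0.08.

```bash
python3 to.py "[.648,-.0825,.06]"
```

```text
tcp [ 0.6435 -0.0819  0.0767] t 8.0 F [ 0.483  -0.0997 -2.8494] w 0.056524785724240426 q7 -0.40242825673797916
[0.004  0.0031 0.0166]
```

Call:
tcp_steps(
  deltas={"steps":[[0.05,0.064,0.048,0.16,0],[0.05,0,0,0.08,0],[0.05,0,0,0,0]]},
)

```text
time: 8.38
tcp_pos: [0.648, -0.0838, 0.0611]
ee_rot: [-0.012, 0.972, 0.232, -0.012]
force: [-0.0, 0.0, -1.7]
gripper_width: 0.0562
grasp_force: 55.3
```

```bash
python3 to.py "[.648,-.0825,.05]"
```

```text
tcp [ 0.648  -0.0838  0.0611] t 8.375 F [-0.01    0.0162 -1.6609] w 0.05616013995775166 q7 -0.3967674396471554
[ 0.0008 -0.0008  0.0111]
```

To row units: 0.01 m is 0.16, -0.0008 m is -0.0128.

Call:
tcp_steps(
  deltas={"steps":[[0.05,0.0128,-0.0128,0.16,0],[0.05,0,0,0.16,0],[0.05,0,0,0,0]]},
)

```text
time: 8.75
tcp_pos: [0.6476, -0.0824, 0.0408]
ee_rot: [-0.012, 0.972, 0.232, -0.013]
force: [0.6, -0.4, -1.0]
gripper_width: 0.0562
grasp_force: 55.4
```

```bash
python3 to.py "[.648,-.083,.02]"
```

```text
tcp [ 0.6476 -0.0824  0.0408] t 8.75 F [ 0.5558 -0.4149 -0.9956] w 0.05624937006221971 q7 -0.38396112112694836
[0.0005 0.0013 0.0208]
```

To row units: 0.01 m is 0.16, 0.009 m is 0.144.

Call:
tcp_steps(
  deltas={"steps":[[0.05,0.008,0.016,0.16,0],[0.05,0,0,0.144,0],[0.05,0,0,0,0]]},
)

```text
time: 9.12
tcp_pos: [0.6479, -0.0828, 0.0218]
ee_rot: [-0.013, 0.972, 0.232, -0.013]
force: [-1.1, -0.1, -1.0]
gripper_width: 0.0561
grasp_force: 55.4
```

```bash
python3 to.py "[.648,-.083,.012]"; python3 - <<'E'
from h import *
it,T=camc("top");a,S=camc("side")
cv2.imwrite("pics/r3.png",np.hstack([zoom(it,310,120,64,64,6,(),2),zoom(a,345,200,64,64,6)]))
E
```

```text
tcp [ 0.6479 -0.0828  0.0218] t 9.125 F [-1.0677 -0.0623 -1.0243] w 0.05612942121898204 q7 -0.3707170264139823
[0.0002 0.0006 0.0098]
```

View pics/r3.png

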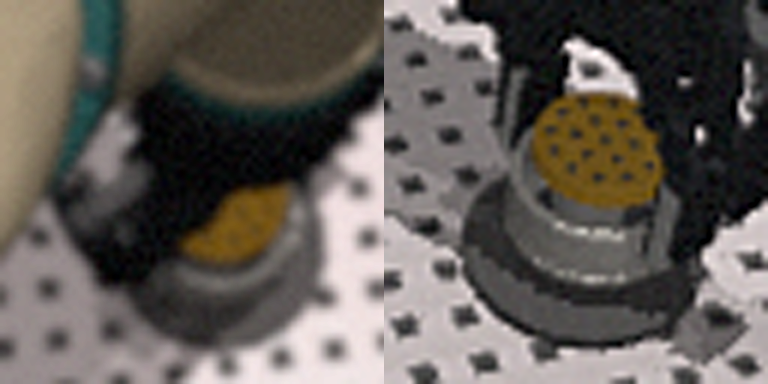

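The side view shows the disc at about (381,225), standing up out of the ring. Its height (about 116 px in the crop) equals the flat ellipse plus its 8 mm edge, so it lies flat on the post. I lower the rest onto the foot.

To row units: 0.007 m is 0.112, 0.002 m is 0.032.

Call:
tcp_steps(
  deltas={"steps":[[0.05,0,0,0.112,0],[0.05,0,0,0.032,0],[0.05,0,0,0,0]]},
)

```text
time: 9.6
tcp_pos: [0.6483, -0.0828, 0.0137]
ee_rot: [-0.012, 0.973, 0.232, -0.012]
force: [1.0, 0.8, -1.3]
gripper_width: 0.0562
grasp_force: 55.4
```

Call:
tcp_steps(
  deltas={"steps":[[0.05,0,0,0.024,0],[0.05,0,0,0,0]]},
)

```text
time: 9.85
tcp_pos: [0.6483, -0.0828, 0.0124]
ee_rot: [-0.012, 0.973, 0.232, -0.012]
force: [-1.3, -0.5, -2.3]
gripper_width: 0.0561
grasp_force: 55.4
```

To row units: 0.0015 m is 0.024.

Call:
tcp_steps(
  deltas={"steps":[[0.05,0,0,0.024,0],[0.05,0,0,0,0]]},
)

```text
time: 10.1
tcp_pos: [0.6485, -0.0829, 0.0121]
ee_rot: [-0.012, 0.973, 0.232, -0.011]
force: [-1.9, -0.5, 5.1]
gripper_width: 0.0562
grasp_force: 56.1
```

Call:
tcp_steps(
  deltas={"steps":[[0.05,0,0,0.016,0],[0.05,0,0,0,0]]},
)

```text
time: 10.35
tcp_pos: [0.6486, -0.0829, 0.0121]
ee_rot: [-0.012, 0.973, 0.232, -0.011]
force: [-3.1, 1.8, 11.8]
gripper_width: 0.0562
grasp_force: 56.6
```

The ring is resting on the foot. I open, rise and look.

To row units: -0.001 m is -0.016.

Call:
tcp_steps(
  deltas={"steps":[[0.065,0,0,-0.016,0],[0.075,0,0,0,0],[0.085,0,0,0,0],[0.085,0,0,0,0]]},
)

```text
time: 10.85
tcp_pos: [0.6483, -0.0828, 0.0107]
ee_rot: [-0.012, 0.973, 0.232, -0.012]
force: [-0.1, -0.1, 0.6]
gripper_width: 0.0846
grasp_force: 0.0
```

Call:
tcp_steps(
  deltas={"steps":[[0.085,0,0,-0.24,0],[0.085,0,0,-0.48,0],[0.085,0,0,-0.8,0],[0.085,0,-0.8,-0.64,0],[0.085,0,-0.96,0,0],[0.085,0,-0.8,0,0],[0.085,0,0,0,0]]},
)

```text
time: 11.72
tcp_pos: [0.5789, 0.062, 0.1501]
ee_rot: [-0.014, 0.972, 0.236, -0.012]
force: [0.5, -0.2, -0.2]
gripper_width: 0.0848
grasp_force: 0.0
```

```bash
python3 to.py "[.6442,-.0846,.08]"; python3 - <<'E'
from h import *
it,T=camc("top");a,S=camc("side")
p=(.6442,-.0846)
f=lambda P:[circ(P,p,.023,.054),circ(P,p,.029,.030)]
z=np.hstack([zoom(it,310,120,64,64,6,f(T),2),zoom(a,345,200,64,64,6,f(S))])
cv2.imwrite("pics/r4.png",z)
E
```

```text
tcp [0.5789 0.062  0.1501] t 11.725 F [ 0.507  -0.2495 -0.1773] w 0.084784107499768 q7 -0.6030560321672548
[-0.0079  0.1624  0.0649]
```

View pics/r4.png

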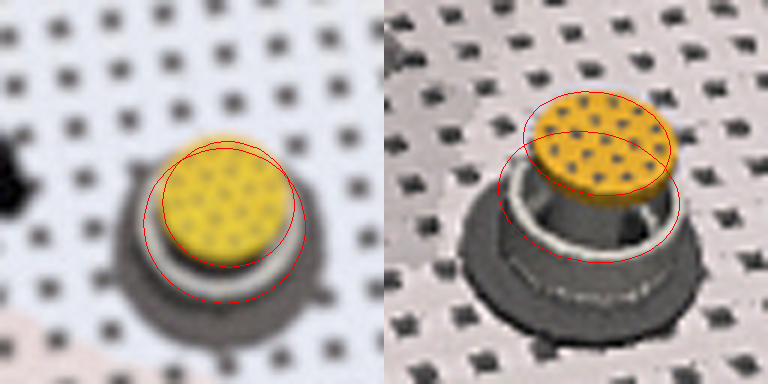

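The ring sits on the foot around the post, and the disc lies flat on the post top, offset slightly in +x. Disc face centre is at top (347.1,152.9) and side (381.3,223.4).

```bash
python3 - <<'E'
from h import *
_,T=camc("top");_,S=camc("side")
print(tri(T,S,(347.1,152.9),(381.3,223.4)),ray(T,(347.1,152.9),.054),ray(S,(381.3,223.4),.054))
E
python3 to.py "[.647,-.0842,.09]"
```

```text
(array([ 0.64671451, -0.08406796,  0.05221798]), array([-0. , -0.2, -0.3,  0.1])) [ 0.64571635 -0.08379765] [ 0.64656682 -0.08557523]
tcp [0.5813 0.0546 0.1502] t 11.925 F [0.6708 0.1253 0.2949] w 0.08466399595524515 q7 -0.6024062574522424
[-0.0028  0.1551  0.0561]
```

To row units: 0.05 m is 0.8, 0.02 m is 0.32.

Call:
tcp_steps(
  deltas={"steps":[[0.07,0,0.8,0,0],[0.07,-0.016,0.8,0.16,0],[0.07,-0.032,0.8,0.4,0],[0.07,0,0.08,0.32,0],[0.07,0,0,0,0]]},
)

```text
time: 12.55
tcp_pos: [0.6447, -0.0834, 0.0882]
ee_rot: [-0.013, 0.973, 0.231, -0.014]
force: [-0.8, 0.8, 0.1]
gripper_width: 0.0699
grasp_force: 0.0
```

```bash
python3 to.py "[.6463,-.0845,.07]"
```

```text
tcp [ 0.6447 -0.0834  0.0882] t 12.55 F [-0.7578  0.7626  0.0819] w 0.06991843053690953 q7 -0.4164681109442823
[0.0013 0.0022 0.0181]
```

To row units: 0.01 m is 0.16, 0.0022 m is 0.0352.

Call:
tcp_steps(
  deltas={"steps":[[0.065,0.0208,0.0352,0.16,0],[0.065,0,0,0.16,0],[0.065,0,0,0.16,0],[0.065,0,0,0,0]]},
)

```text
time: 13.05
tcp_pos: [0.6468, -0.0822, 0.0591]
ee_rot: [-0.013, 0.972, 0.233, -0.013]
force: [0.3, -0.1, -0.1]
gripper_width: 0.0654
grasp_force: 0.0
```

```bash
python3 to.py "[.6463,-.0845,.0455]"
```

```text
tcp [ 0.6468 -0.0822  0.0591] t 13.05 F [ 0.3454 -0.1011 -0.0561] w 0.06541596927875483 q7 -0.39502496744869103
[-0.0012  0.0022  0.0136]
```

To row units: 0.008 m is 0.128, 0.0055 m is 0.088.

Call:
tcp_steps(
  deltas={"steps":[[0.065,-0.0192,0.0352,0.128,0],[0.065,0,0,0.088,0],[0.065,0,0,0,0]]},
)

```text
time: 13.42
tcp_pos: [0.6467, -0.0852, 0.046]
ee_rot: [-0.012, 0.973, 0.232, -0.012]
force: [0.1, -0.4, 1.0]
gripper_width: 0.0646
grasp_force: 0.0
```

```bash
python3 to.py "[.6463,-.0845,.0455]"; python3 - <<'E'
from h import *
a,S=camc("side")
cv2.imwrite("pics/r5.png",zoom(a,335,185,80,75,7))
E
```

```text
tcp [ 0.6467 -0.0852  0.046 ] t 13.425 F [ 0.1191 -0.3871  1.0164] w 0.0645576081790255 q7 -0.3819545211180122
[-0.     -0.0008  0.0005]
```

View pics/r5.png

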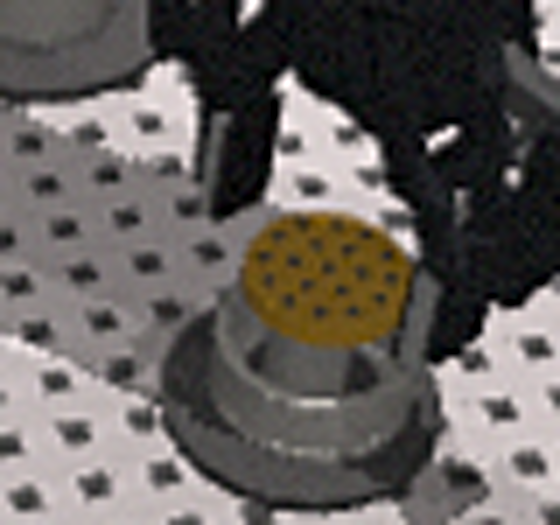

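The disc sits between the pads, left tip at about (210,215) in the crop and right tip at about (415,365). I close.

To row units: 0.0005 m is 0.008.

Call:
tcp_steps(
  deltas={"steps":[[0.055,0,0,0.008,0],[0.048,0,0,0,0],[0.04,0,0,0,0],[0.04,0,0,0,0],[0.04,0,0,0,0]]},
  clamp_n=35,
)

```text
time: 14.1
tcp_pos: [0.6472, -0.0852, 0.0466]
ee_rot: [-0.012, 0.973, 0.232, -0.011]
force: [-0.6, 0.0, 4.6]
gripper_width: 0.0439
grasp_force: 35.4
```

Call:
tcp_steps(
  deltas={"steps":[[0.04,0,0,-0.16,0],[0.04,0,0,-0.48,0],[0.04,0,0,-0.64,0],[0.04,0,0,0,0]]},
)

```text
time: 14.6
tcp_pos: [0.6515, -0.0881, 0.1295]
ee_rot: [-0.01, 0.973, 0.232, -0.009]
force: [0.1, -0.4, -1.4]
gripper_width: 0.0437
grasp_force: 35.8
```

```bash
python3 to.py "[.487,.302,.12]"
```

```text
tcp [ 0.6515 -0.0881  0.1295] t 14.6 F [ 0.0767 -0.3643 -1.4115] w 0.043696593123594106 q7 -0.44057265747151236
[ 0.0296 -0.422   0.0193]
```

To row units: -0.056 m is -0.896, -0.052 m is -0.832.

Call:
tcp_steps(
  deltas={"steps":[[0.04,0.032,-0.48,0,0],[0.04,0.064,-0.832,0,0],[0.04,0.064,-0.896,0,0],[0.04,0.064,-0.896,0,0],[0.04,0.064,-0.896,0,0],[0.04,0.064,-0.896,0,0],[0.04,0.064,-0.896,0,0],[0.04,0.032,-0.64,0,0],[0.04,0.032,-0.32,0,0],[0.04,0,0,0,0],[0.04,0,0,0,0]]},
)

```text
time: 15.98
tcp_pos: [0.4867, 0.3007, 0.1377]
ee_rot: [-0.011, 0.973, 0.231, -0.011]
force: [-0.1, -0.6, -0.3]
gripper_width: 0.0437
grasp_force: 35.9
```

```bash
python3 to.py "[.487,.302,.03]"; python3 - <<'E'
from h import *
it,T=camc("top");a,S=camc("side")
cv2.imwrite("pics/r6.png",np.hstack([zoom(it,120,190,110,130,3,(),2),zoom(a,225,70,110,110,4)[:390]]))if 0 else None
A=zoom(it,120,190,120,130,3,(),2);B=zoom(a,225,80,100,97,4)
h=min(len(A),len(B));cv2.imwrite("pics/r6.png",np.hstack([A[:h],B[:h]]))
E
```

```text
tcp [0.4867 0.3007 0.1377] t 15.975 F [-0.1211 -0.5591 -0.2825] w 0.043737464502989834 q7 -0.9935653324113849
[0.0027 0.0019 0.1077]
```

View pics/r6.png

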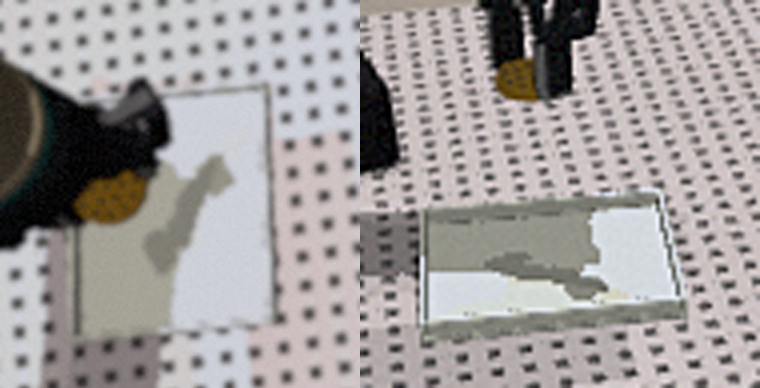

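The disc is held over the tray, side view at about (265,100). Tray rim corners in side: (241,132), (300,127), (306,155), (241,161). I recompute the tray centre with these and descend.

Careful with the scale: shifts go in shares of 62.5 mm and turns go in shares of 45 degrees. That gives: 0.03 m is 0.48, 0.02 m is 0.32.

```bash
python3 - <<'E'
from h import *
np.set_printoptions(precision=4,suppress=True)
_,T=camc("top");_,S=camc("side")
for a,b in(((145,223),(300,127.5)),((209.5,219),(306,155)),((211.5,297.5),(241,161)),((146,303),(241,132.5))): print(*tri(T,S,a,b),ray(T,a,.016),ray(S,b,.016))
E
```

```text
[0.5739 0.3619 0.0158] [-0.1 -0.4 -0.5  0.1] [0.5729 0.3618] [0.5753 0.362 ]
[0.5618 0.2261 0.0144] [-0.1 -0.8 -1.   0.3] [0.5596 0.2258] [0.5642 0.2245]
[0.3983 0.2406 0.0129] [-0.2 -0.9 -1.1  0.3] [0.3963 0.2397] [0.4012 0.2367]
[0.4085 0.3734 0.0159] [-0.2 -0.8 -0.9  0.2] [0.4068 0.3731] [0.411  0.3739]
```

Call:
tcp_steps(
  deltas={"steps":[[0.04,0.024,0.016,0.48,0],[0.04,0.016,0.016,0.48,0],[0.04,0,0,0.32,0],[0.04,0,0,0.16,0],[0.04,0,0,0,0]]},
)

```text
time: 16.8
tcp_pos: [0.4861, 0.3038, 0.0474]
ee_rot: [-0.012, 0.973, 0.232, -0.012]
force: [0.2, -0.2, -0.9]
gripper_width: 0.0438
grasp_force: 35.9
```

```bash
python3 to.py "[.487,.302,.005]"
```

```text
tcp [0.4861 0.3038 0.0474] t 16.8 F [ 0.2253 -0.1771 -0.8849] w 0.04375252046420246 q7 -0.8895714011593223
[0.0007 0.0033 0.0423]
```

Tray centre is (0.486,0.300), rim height about 15 mm, which matches. Disc contact is expected at TCP z ≈ 0.005.

To row units: 0.02 m is 0.32, 0.005 m is 0.08.

Call:
tcp_steps(
  deltas={"steps":[[0.04,0,0.032,0.32,0],[0.04,0,0.032,0.192,0],[0.04,0,0,0.08,0],[0.04,0,0,0,0]]},
)

```text
time: 17.3
tcp_pos: [0.4867, 0.3011, 0.0101]
ee_rot: [-0.012, 0.973, 0.232, -0.012]
force: [0.0, -0.8, -1.3]
gripper_width: 0.0436
grasp_force: 35.9
```

Call:
tcp_steps(
  deltas={"steps":[[0.04,0,0,0.032,0],[0.04,0,0,0,0]]},
)

```text
time: 17.55
tcp_pos: [0.4869, 0.3014, 0.0087]
ee_rot: [-0.012, 0.972, 0.232, -0.012]
force: [0.9, -1.0, -0.4]
gripper_width: 0.0437
grasp_force: 35.9
```

Call:
tcp_steps(
  deltas={"steps":[[0.04,0,0,0.032,0],[0.04,0,0,0,0]]},
)

```text
time: 17.8
tcp_pos: [0.4867, 0.3014, 0.0065]
ee_rot: [-0.012, 0.972, 0.232, -0.012]
force: [-0.1, 0.2, -0.1]
gripper_width: 0.0433
grasp_force: 35.9
```

Call:
tcp_steps(
  deltas={"steps":[[0.04,0,0,0.024,0],[0.04,0,0,0,0]]},
)

```text
time: 18.05
tcp_pos: [0.4866, 0.3013, 0.0049]
ee_rot: [-0.012, 0.973, 0.232, -0.012]
force: [-0.8, 0.8, -0.5]
gripper_width: 0.044
grasp_force: 35.9
```

To row units: 0.001 m is 0.016.

Call:
tcp_steps(
  deltas={"steps":[[0.04,0,0,0.016,0],[0.04,0,0,0,0]]},
)

```text
time: 18.3
tcp_pos: [0.4867, 0.3014, 0.0045]
ee_rot: [-0.012, 0.973, 0.232, -0.012]
force: [-1.3, -0.8, 5.9]
gripper_width: 0.0437
grasp_force: 36.4
```

To row units: 0.0006 m is 0.0096.

Call:
tcp_steps(
  deltas={"steps":[[0.04,0,0,0.0096,0],[0.04,0,0,0,0]]},
)

```text
time: 18.55
tcp_pos: [0.4868, 0.3014, 0.0045]
ee_rot: [-0.013, 0.973, 0.232, -0.012]
force: [-2.6, -0.7, 8.9]
gripper_width: 0.0435
grasp_force: 36.9
```

Call:
tcp_steps(
  deltas={"steps":[[0.048,0,0,0,0],[0.055,0,0,0,0],[0.062,0,0,0,0],[0.062,0,0,0,0]]},
)

```text
time: 19.05
tcp_pos: [0.4866, 0.3013, 0.0032]
ee_rot: [-0.012, 0.973, 0.232, -0.012]
force: [0.1, -0.2, -1.1]
gripper_width: 0.0622
grasp_force: 0.0
```

Call:
tcp_steps(
  deltas={"steps":[[0.062,0,0,-0.16,0],[0.062,0,0,-0.48,0],[0.062,0,0,-0.8,0],[0.062,-0.48,0.64,-0.64,0],[0.062,-0.48,0.8,0,0],[0.062,-0.48,0.8,0,0],[0.062,0,0.8,0,0],[0.062,0,0,0,0]]},
)

```text
time: 20.05
tcp_pos: [0.4981, 0.0852, 0.1299]
ee_rot: [-0.011, 0.973, 0.228, -0.01]
force: [-0.9, 0.3, -0.1]
gripper_width: 0.0622
grasp_force: 0.0
```

```bash
python3 - <<'E'
from h import *
it,T=camc("top");a,S=camc("side")
A=zoom(it,130,130,250,185,2,(),2);B=zoom(a,225,80,180,185,2)
h=min(len(A),len(B));W=np.hstack([cv2.resize(A[:h],(430,h)) if 0 else A[:h,:],B[:h,:300]]);cv2.imwrite("pics/r7.png",W);print(W.shape)
E
```

```text
(370, 800, 3)
```

View pics/r7.png

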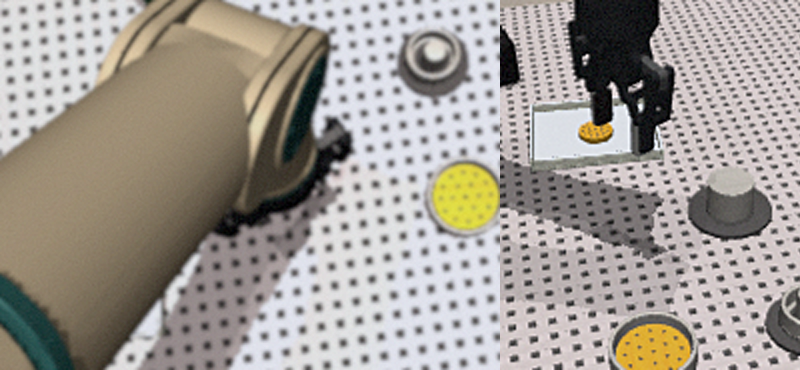

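In the side view the disc lies flat in the tray at about (273,145). The ring rests around the slim post, top view at about (346,160), and the arm is clear of everything. I hand in.

```bash
python3 -c "
from rig import robot, viewer, job
print(job.sign_off())"
```

```text
the job is handed in; nothing more can be done
None
```

The job is handed in at about 20 s of the 51 s allowed: the last pictures show the disc lying flat in the white tray, where it was lowered until it touched, and the small ring resting on the foot around the slim post; sign-off returned no verdict.

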